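# Probe a drone board under the hold-down finger

### The arm

A 6-joint arm with a two-finger parallel gripper is mounted at the origin on the work surface. World frame = base frame: x ahead of the robot, y to its left, z up, the work surface at z = 0. Lengths are in m, angles in rad, forces in N, time in s.
With the tool pointing down it reaches from about 0.275 to 1 m from the base axis. Payload 8.4 kg.
Tool frame: the origin (TCP) lies on the centre line of the jaws, within the pads' length; the fingertips stand 17 mm ahead of it and the grasp point (between the pads) lies 2 mm behind it (bot.tcp_to_tips is the z of the fingertips in the tool frame, in m); z points along the fingers, y is the line along which they close (so a half turn about z gives the same grasp; the last joint's range is limited). The gripper opens to 85 mm and grips with 20 to 120 N. Pads are 22 mm wide; open, the fingers measure 114 mm over their backs; the gripper's body (76 mm by 85 mm) begins 54 mm behind the grasp point. The pads swing forward as they close: fully open they stand 13 mm farther back than shut.
Start: joints at [-1.27, 0.353, 1.633, -0, 1.155, -0.002], TCP at [0.186, -0.597, 0.248] pointing down, gripper open.
Joint ranges: [-2.63, 2.63], [-0.92, 2.1], [0.06, 2.66], [-1.3, 4.44], [0, 2.69], [-3.02, 3.02]. Speed limits (rad/s): [2.22, 2.22, 2.79, 3.14, 3.14, 3.14].

### API

Orientations are given as a unit quaternion [x, y, z, w].
In Python, from workcell import bot, hand, kinematics, get_obs, vision, hand_in gives the robot as it stands. The module is installed in compiled form; this text tells all that it offers. Calls block until the motion is done:
- bot.reach(position, orientation): joint-space move of the TCP to a pose.
- bot.servo_line(position, ori=None, velocity=0.15): straight line of the TCP; ori=None keeps the orientation; velocity is the mean speed in m/s.
- bot.goto_joints(angles): joint-space move.
- hand.move_gripper(opening, strength=None): finger opening in m; strength is the grip in N (None keeps the last); returns when the fingers have stopped.
- bot.dwell(seconds).
- kinematics.solve_ik(position, orientation): joint angles nearest the present ones, or None.
- get_obs(): the state.
- vision.read_camera(name): name is "scene" or "top" or "wrist"; returns a dict with "frame" (480x640x3 uint8, red, green, blue), "intrinsics" (3x3 intrinsics, pixels), "dist" ([k1, k2, p1, p2, k3] as OpenCV has them; the pictures are not rectified), "view" (4x4, takes a point from world to camera coordinates). Camera axes: x right, y down, z forward; pixel columns grow to the right and rows downward; lengths in m; the calibration is good to about 2 mm. A picture is of the moment at which its call begins. There is no depth.
A pose or a line that the arm cannot do raises bot.IKError and nothing moves.
- hand_in(): hands the job in; it is judged then, once.
The state is a dict: "time_s": time; "joint_pos": joint angles; "joint_vel": joint speeds; "joint_efforts": joint torques, N m; "position": TCP position; "orientation": TCP orientation; "wrist_force": force on the tool from outside, world axes, zero at the start; "ft_torque": the same for the moment, N m; "gripper_width": finger opening in m; "grip_force": force on a finger pad.
Only numpy, scipy, OpenCV 4.12 (cv2) and the standard library are available. Lean on these libraries where they do the work, as an engineer would, in place of code of your own. Each camera call takes 0.05 s, during which the arm holds its last target. There are 200 camera calls.

### The job

Push the circuit board along the test jig until it is fully home against the end stops, under the sprung hold-down finger. Then take the touch probe from its forked rest and, holding it upright, gently press its sprung tip for a moment onto the middle of the round pad, then the square pad, then the long pad, touching the board nowhere else with the tip. Finally hang the probe back upright in its rest and leave the board home under the finger.

Things in the scene. Friction and masses are not known exactly. Their poses are not given: they have to be found in the camera images.
- jig: Fixed grey test jig: bed 235 (x) by 122 (y) by 18 mm high, from x = -105 to +130 mm. Origin: underside, on the centre line. x points along the channel from its open end (robot side) to the stops, y left, z up. Side rails 13 mm high guide the board with 1.5 mm play each side. Two steel stops 10 mm high meet the board's front edge at x = +70 mm: a board fully home has its middle at x = +20 mm.
- finger (a joint): Sprung steel hold-down finger, 14 mm wide, over the channel's centre line; hinged across it at jig x = +100 mm, 30 mm above the table, reaching towards the open end, with an upturned lead-in lip. Value: lift in rad, 0 down, about 0.05 when bearing on the board. The pushed board lifts it by itself, needing 2 to 10 N over the last 15 mm.
- finger_foot (a point): Underside of the bend that bears on the board, 50 mm from the hinge; the lip rises from here to jig x = +17 mm, 36 mm above the table.
- board_mid (a point): Middle of the top face of the loose board: green circuit board on an aluminium carrier, 100 (x) by 90 (y) by 8 mm, 0.15 kg, lying on the jig's bed between the rails (top 26 mm above the table). x points the way it is to be pushed, y left, z up. Low black chips (2 mm) on it; only the three pads are brass.
- push_plate (a point): Middle of the rear face of the upright plate on the board's rear edge (towards the jig's open end), 50 mm behind board_mid: 50 mm wide, 6 mm thick, rising to 53 mm above the table. Push here along the board's x, from behind; the jig's bed (18 mm high) goes on some 10 mm or more behind it, so keep above 18 mm.
- round_pad (a point): Centre of the top of the round brass pad, 18 mm diameter, 3 mm proud of the board (29 mm above the table); 28 mm forward and 28 mm left of the board's middle.
- square_pad (a point): Centre of the top of the square brass pad, 14 by 14 mm, 3 mm proud; 28 mm forward and 28 mm right of the board's middle.
- long_pad (a point): Centre of the top of the long brass pad, 10 mm (x) by 28 mm (y), 3 mm proud; 20 mm behind the board's middle, on the centre line.
- rest: Fixed forked rest: black foot 90 by 70 by 8 mm, an aluminium upright (near face 34 mm in +x from the origin) and two level prongs 10 mm wide, 8 mm thick, tops 75 mm above the table, 18 mm gap between them, running from the upright to 20 mm in -x of the origin. Origin: underside, below the probe's place.
- fork (a point): The probe's place on the rest: middle of the gap between the prongs, at the height of their tops (75 mm). Its x axis points from the open end of the fork to the upright. Nothing stands higher than the prongs.
- probe: Touch probe (loose, 0.1 kg) hanging upright in the fork. Origin: underside of its collar, which sits on the prongs; z up. Collar 34 by 34 by 4 mm; above it a black square handle 20 by 20 mm, 50 mm high; below it a steel barrel 10 mm in diameter, 36 mm long, then the thin sprung stylus. The handle's and collar's sides are parallel to its x and y.
- probe_grip (a point): Centre of the probe's handle, 29 mm above the collar's underside, 81 mm above the tip (stylus free).
- stylus (a joint): How far the probe's sprung tip is pressed into the barrel, m: 0 free, 0.007 bottomed. The spring takes about 1 N to start and 2.7 N at the full 7 mm; 2 to 4 mm is a good touch.
- tip (a point): Very end of the stylus (5 mm diameter, round end), on the probe's axis, 52 mm below the collar's underside when free; the stylus sticks 16 mm out of the barrel.
Not all that is in view belongs to the job. Leave any purple look-alike of the part that bears board_mid alone.

How it is judged:
On the way, in this order (a step that is already met when the one before it is completed fails the run):
1. the board is pushed home to within 3.5 mm of the stops and the finger bears on it (lifted over 0.025 rad) (x of board_mid in the frame of jig above 0.0165 m and value of joint finger above 0.025 rad), for 0.2 s.
2. with the board home, the upright probe's tip presses the round pad: within 6 mm of its middle, tip pressed in over 1.2 mm (all of step 1 and horizontal distance between tip and round_pad below 0.006 m and value of joint stylus above 0.0012 m and contact force between stylus and board above 0.5 N and angle between probe_grip's own z axis and vertical below 0.35 rad), for 0.15 s.
3. with the board home, the upright probe's tip presses the square pad: within 6 mm of its middle, tip pressed in over 1.2 mm (all of step 1 and horizontal distance between tip and square_pad below 0.006 m and value of joint stylus above 0.0012 m and contact force between stylus and board above 0.5 N and angle between probe_grip's own z axis and vertical below 0.35 rad), for 0.15 s.
4. with the board home, the upright probe's tip presses the long pad: within 6 mm of its middle, tip pressed in over 1.2 mm (all of step 1 and horizontal distance between tip and long_pad below 0.006 m and value of joint stylus above 0.0012 m and contact force between stylus and board above 0.5 N and angle between probe_grip's own z axis and vertical below 0.35 rad), for 0.15 s.
At the end, for the whole second after the job is handed in: The board is within 3.5 mm of fully home with the finger lifted over 0.025 rad by it; the probe hangs upright (within 0.1 rad) and still in its fork, within 14 mm of its place, its collar on the prongs (height within 3 mm) (all of step 1 and horizontal distance between probe_grip and fork below 0.014 m and z of probe_grip in the frame of fork between 0.026 and 0.032 m and angle between probe_grip's own z axis and vertical below 0.1 rad and linear speed of probe below 0.02 m/s); the robot touches nothing.
It fails at once if the tip touches the board (over 0.5 N) more than 16 mm from the middle of every pad (contact force between stylus and board above 0.5 N and horizontal distance between tip and round_pad above 0.016 m and horizontal distance between tip and square_pad above 0.016 m and horizontal distance between tip and long_pad above 0.016 m).
It fails at once if the probe is pressed on the board with more than 12 N (bottomed, not gentle) (contact force between probe and board above 12 N).
It also fails if it takes over 67 s, if anything falls off the work surface, if the arm or the gripper's body presses on something with over 40 N, if the wrist force passes 120 N, or if a joint passes its speed limit or range.

## Working session

There is one attempt and no reset: what is moved stays moved. The work goes in short steps, each a Python script; the robot and the scene stay as the last script left them, time stands still between calls to the robot, and variables do not carry over. Pictures are saved under pics/ and viewed, at most 12 in all, crops included, and the job is handed in when it is done.

```bash
mkdir -p pics; cat > h.py <<'E'
import numpy as np, cv2
from workcell import bot, hand, kinematics, get_obs, vision, hand_in
from scipy.spatial.transform import Rotation as R
def snap(cam,name=None):
    d=vision.read_camera(cam)
    if name: cv2.imwrite(f'pics/{name}.png',d['frame'][:,:,::-1])
    return d
def cast(d,uv,z):
    uv=np.array(uv,float).reshape(-1,1,2)
    n=cv2.undistortPoints(uv,np.array(d['intrinsics']),np.array(d['dist']))[:,0]
    V=np.array(d['view']);Rm=V[:3,:3];c=-Rm.T@V[:3,3]
    r=np.c_[n,np.ones(len(n))]@Rm
    return c+r*((z-c[2])/r[:,2])[:,None]
def proj(d,P):
    V=np.array(d['view']);rv=cv2.Rodrigues(V[:3,:3])[0]
    return cv2.projectPoints(np.array(P,float).reshape(-1,1,3),rv,V[:3,3],np.array(d['intrinsics']),np.array(d['dist']))[0][:,0]
def down(yaw): # tool z down, tool x axis at yaw
    return (R.from_euler('z',yaw)*R.from_euler('x',np.pi)).as_quat()
E
python3 - <<'E'
from h import *
a=snap('top','top0');b=snap('scene','scene0')
o=get_obs();print(o['time_s'],o['orientation'],o['wrist_force'],bot.tcp_to_tips)
for d in(a,b):
    V=d['view'];print(-V[:3,:3].T@V[:3,3])
E
```

```text
0.1 [ 9.88561357e-01  1.50818031e-01 -8.72048491e-05 -5.98163719e-04] [-0.48210629 -0.0736413  -0.66255997] 0.017
[ 0.20746856 -0.04323533  1.42322225]
[ 1.23023647 -0.24508812  0.6456129 ]
```

View pics/top0.png

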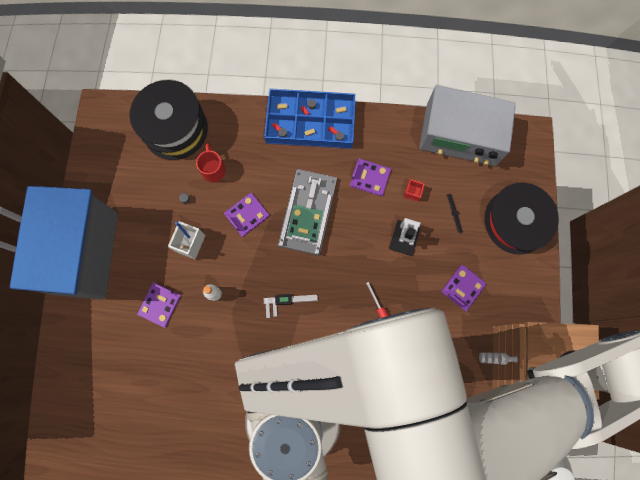

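View pics/scene0.png

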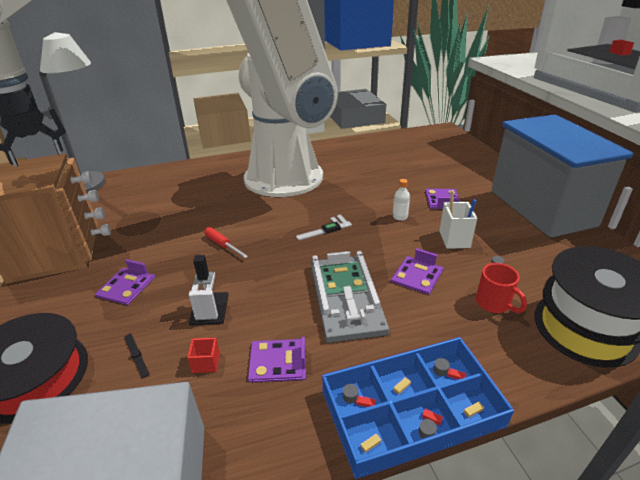

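The top view shows the green board in the grey jig at about (308,212). The probe in its rest is at about (406,235). Possible look-alikes are the four purple boards at (246,214), (370,177), (464,287) and (159,304). The dark pen at (455,212) and the screwdriver at (378,300) could be mistaken for the probe. I choose the green board in the jig and the black handle in the fork, and check both in a crop.

```bash
python3 - <<'E'
from h import *
f=cv2.imread('pics/top0.png')[162:262,272:432]
cv2.imwrite('pics/crop0.png',cv2.resize(f,None,fx=5,fy=5,interpolation=cv2.INTER_CUBIC))
d=vision.read_camera('top');f=d['frame'];hsv=cv2.cvtColor(f,cv2.COLOR_RGB2HSV)
m=cv2.inRange(hsv,(60,80,30),(95,255,200));m[:160]=0;m[262:]=0;m[:,:270]=0;m[:,345:]=0
c=max(cv2.findContours(m,0,2)[0],key=cv2.contourArea);h=cv2.convexHull(c)
q=cv2.boxPoints(cv2.minAreaRect(h));print(q,cast(d,q,.026))
print(cv2.contourArea(h))
E
```

```text
[[286.7882  234.95293]
 [293.5647  204.45882]
 [322.47058 210.88234]
 [315.6941  241.37645]] [[ 0.50901532  0.05247802  0.026     ]
 [ 0.59928205  0.03999115  0.026     ]
 [ 0.58570587 -0.04363811  0.026     ]
 [ 0.49587348 -0.03008162  0.026     ]]
902.0
```

View pics/crop0.png

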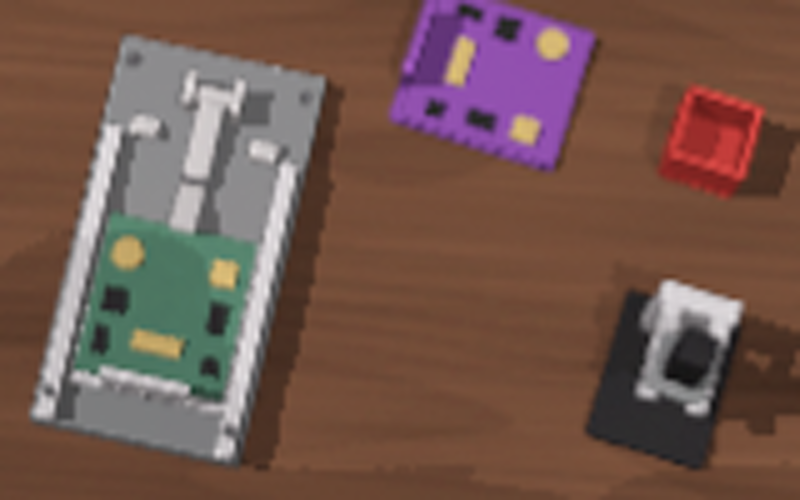

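The crop confirms both choices. The green board has a round pad at left, a square pad at right and a long pad at the rear, with the push plate behind. The black handle sits in the fork, whose open end faces the image bottom. Next I'll look from close up with the wrist camera.

```bash
python3 - <<'E'
from h import *
d=vision.read_camera('top')
print(cast(d,[(296.4,169.4),(337.4,177.4),(319.6,254.8),(278.4,245.6)],.018))
print(cast(d,[((690/5+272),(355/5+162))],.129))
print(cast(d,[(645/5+272,393/5+162),(698/5+272,405/5+162)],.075))
# near/left foot corners
print(cast(d,[(628/5+272,292/5+162),(586/5+272,432/5+162),(702/5+272,466/5+162)],.008))
bot.reach([.50,.01,.30],down(-.15)); 
hand.move_gripper(0.0)
w=snap('wrist','w0');V=w['view'];print(-V[:3,:3].T@V[:3,3],V[:3,:3]);print(get_obs()['time_s'])
E
```

```text
[[ 0.70828026  0.04014068  0.018     ]
 [ 0.69158195 -0.08085026  0.018     ]
 [ 0.45975336 -0.04345785  0.018     ]
 [ 0.4784886   0.07434382  0.018     ]]
[[ 0.51319525 -0.27701805  0.129     ]]
[[ 0.50306729 -0.26258299  0.075     ]
 [ 0.49827667 -0.29188963  0.075     ]]
[[ 0.57669743 -0.2618946   0.008     ]
 [ 0.49283327 -0.24033396  0.008     ]
 [ 0.47738821 -0.30747046  0.008     ]]
[ 5.70731477e-01 -2.29247017e-04  4.26042313e-01] [[-1.50981228e-01 -9.88536603e-01 -2.31104907e-04]
 [-9.46785366e-01  1.44537242e-01  2.87587302e-01]
 [-2.84257171e-01  4.36390907e-02 -9.57754400e-01]]
3.45
```

View pics/w0.png

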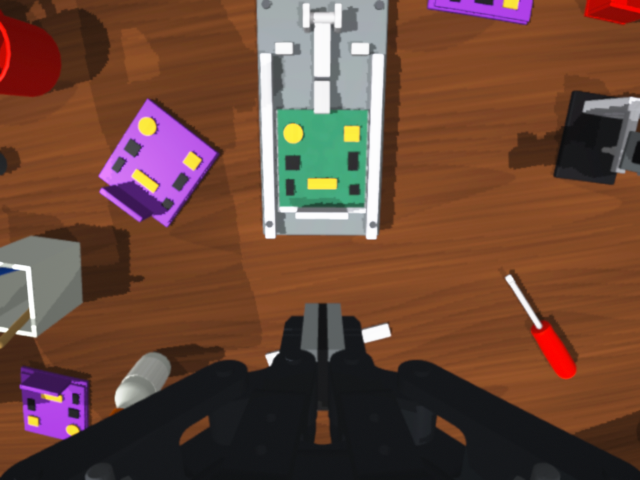

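The wrist view shows the pads clearly: round (292,133), square (352,133), long (322,184), with the plate at (322,214). The jig's rear edge is near row 237. I'll measure these and then move behind the plate.

```bash
cat >> h.py <<'E'
def pads(d,guess=None):
    hsv=cv2.cvtColor(d['frame'],cv2.COLOR_RGB2HSV)
    m=cv2.inRange(hsv,(20,130,90),(35,255,255))
    n,_,s,c=cv2.connectedComponentsWithStats(m)
    o=[(c[i],s[i,4]) for i in range(1,n) if s[i,4]>40]
    return [(cast(d,p,.029)[0],p,a) for p,a in o]
E
python3 - <<'E'
from h import *
d=vision.read_camera('wrist')
for P,p,a in pads(d):
    if 270<p[0]<375: print(P.round(4),p.round(1),a)
f=d['frame'];hsv=cv2.cvtColor(f,cv2.COLOR_RGB2HSV)
# low-saturation jig mask: rear corners, rails
m=((hsv[...,1]<60)&(hsv[...,2]>70)).astype(np.uint8);m[:, :245]=0;m[:,400:]=0;m[260:]=0
c=max(cv2.findContours(m,0,2)[0],key=cv2.contourArea)
for r in (100,150,200):
    xs=np.where(m[r])[0]; print(r,xs.min(),xs.max(),cast(d,[(xs.min()-.5,r),(xs.max()+.5,r)],.031).round(4).tolist())
ys=[np.where(m[:,u])[0].max()+.5 for u in (285,322,355)];print(ys,cast(d,[(u,y) for u,y in zip((285,322,355),ys)],.018).round(4).tolist())
# stops: bright
b=(hsv[...,2]>215)&(hsv[...,1]<40)
for u0,u1 in((274,296),(350,371)):
    yy,xx=np.where(b[40:57,u0:u1]);print(yy.min()+40,yy.max()+40,xx.min()+u0,xx.max()+u0)
E
```

```text
[0.5731 0.0279 0.029 ] [292.9 132.7] 304
[ 0.5642 -0.0274  0.029 ] [351.5 133.2] 243
[0.5213 0.0077 0.029 ] [322. 183.] 316
100 259 384 [[0.6075, 0.0546, 0.031], [0.5897, -0.0619, 0.031]]
150 260 382 [[0.5622, 0.0623, 0.031], [0.5443, -0.0547, 0.031]]
200 262 380 [[0.5141, 0.0696, 0.031], [0.4963, -0.0472, 0.031]]
[np.float64(234.5), np.float64(234.5), np.float64(234.5)] [[0.4726, 0.0544, 0.018], [0.4668, 0.016, 0.018], [0.4615, -0.0182, 0.018]]
43 53 275 291
43 53 352 368
```

```bash
cat >> h.py <<'E'
YAW=-.157; F=np.array([np.cos(YAW),np.sin(YAW),0]); L=np.array([-F[1],F[0],0])
MID=np.array([.5411,.0046,0])   # board mid before pushing
E
python3 - <<'E'
from h import *
z=np.array([0,0,.052]); q=down(YAW)
bot.reach(MID-.075*F+[0,0,.12],q)
bot.servo_line(MID-.075*F+z,velocity=.12)
f0=get_obs()['wrist_force'];bot.servo_line(MID-.019*F+z,velocity=.05)
s=-.019
while s<.002:
    s+=.001; bot.servo_line(MID+s*F+z,velocity=.02)
    o=get_obs(); fx=-(o['wrist_force']-f0)@F; a=(o['position']-MID)@F
    print(round(s,3),round(a,4),round(fx,1))
    if fx>16: break
print(get_obs()['time_s'])
E
```

```text
-0.018 -0.0181 4.6
-0.017 -0.0169 3.1
-0.016 -0.0158 3.4
-0.015 -0.0148 3.3
-0.014 -0.0139 2.0
-0.013 -0.0129 1.6
-0.012 -0.0119 2.2
-0.011 -0.0109 1.9
-0.01 -0.0099 2.9
-0.009 -0.0099 5.2
-0.008 -0.0099 9.5
-0.007 -0.0099 11.3
-0.006 -0.0098 15.8
-0.005 -0.0098 18.6
9.7417
```

```bash
python3 - <<'E'
from h import *
o=get_obs();bot.servo_line(np.array(o['position'])-.012*F,velocity=.08)
bot.reach(MID-.01*F+[0,0,.28],down(YAW))
d=snap('wrist','w1')
for P,p,a in pads(d):
    if 200<p[0]<440: print(P.round(4),p.round(1),a)
bot.reach([.44,-.26,.30],down(-.25)); hand.move_gripper(.05)
d=snap('wrist','w2'); print(get_obs()['time_s'])
E
```

```text
[0.6217 0.02   0.029 ] [291.5 111.8] 351
[ 0.6131 -0.0352  0.029 ] [354.  111.6] 272
[ 5.702e-01 -2.000e-04  2.900e-02] [322.8 165.5] 368
12.7417
```

View pics/w1.png

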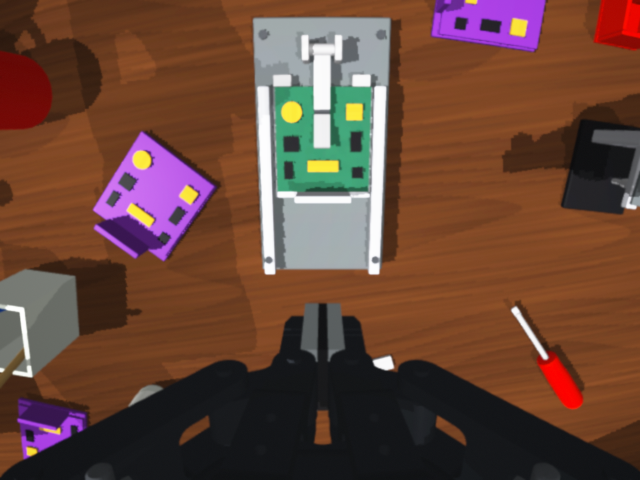

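View pics/w2.png

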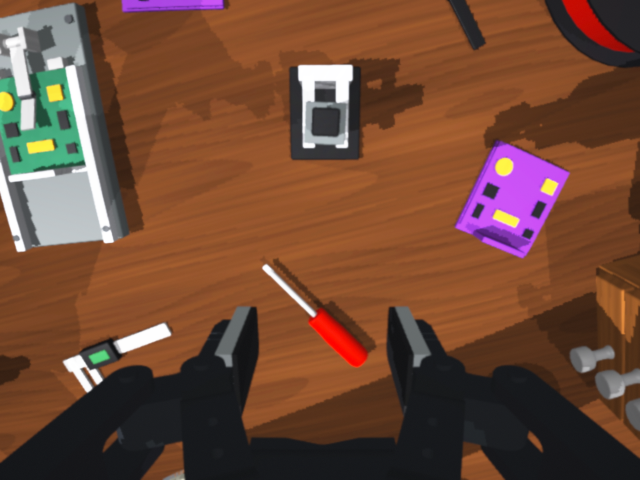

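Both pictures are clear. In w1 the board is home: its front edge is at the stops (row 88) and the finger lies over it, with the pads at (291,112), (354,112) and (323,165). In w2 the probe handle top is at about (325,122), between the prongs whose ends are near (309,146) and (343,146).

```bash
python3 - <<'E'
from h import *
d=vision.read_camera('wrist')
f=d['frame'];g=cv2.cvtColor(f,cv2.COLOR_RGB2GRAY);hsv=cv2.cvtColor(f,cv2.COLOR_RGB2HSV)
sub=f[55:165,280:370];cv2.imwrite('pics/c2.png',cv2.resize(sub[:,:,::-1],None,fx=6,fy=5.4,interpolation=cv2.INTER_NEAREST))
print(g[122,296:356].tolist());print(g[95:160,325].tolist())
b=(hsv[...,2]>215)&(hsv[...,1]<40)
for r in(140,143,146,148,150):print(r,np.where(b[r,290:365])[0]+290)
# foot rear corners via orange-less dark mask
k=((g<60)).astype(np.uint8);k[:, :285]=0;k[:,366:]=0;k[:60]=0;k[170:]=0
for r in(100,130,155):
    x=np.where(k[r])[0];print(r,x.min(),x.max(),cast(d,[(x.min()-.5,r)],.008))
E
```

```text
[47, 50, 53, 54, 54, 72, 174, 246, 243, 199, 167, 163, 163, 162, 152, 117, 65, 49, 54, 54, 54, 54, 53, 54, 53, 54, 54, 53, 53, 53, 54, 53, 54, 53, 53, 52, 51, 51, 51, 51, 49, 44, 45, 76, 108, 115, 116, 117, 123, 152, 181, 163, 99, 46, 35, 34, 35, 35, 35, 36]
[52, 52, 52, 52, 52, 52, 69, 114, 150, 161, 161, 150, 107, 59, 44, 50, 52, 52, 52, 53, 53, 53, 52, 53, 52, 52, 53, 53, 54, 54, 54, 53, 53, 52, 53, 52, 54, 53, 52, 48, 70, 134, 180, 191, 191, 191, 192, 190, 173, 123, 71, 54, 53, 53, 53, 53, 53, 53, 54, 54, 53, 54, 53, 47, 59]
140 [303 344 345 346]
143 [303 304 305 306 307 308 309 310 311 312 313 344 345 346 347]
146 [303 304 305 306 307 308 309 310 311 312 313 314 336 337 338 339 340 341
 342 343 344 345 346]
148 []
150 []
100 289 365 [[ 0.54626668 -0.25225333  0.008     ]]
130 290 360 [[ 0.51818935 -0.24550115  0.008     ]]
155 291 360 [[ 0.49409609 -0.23985914  0.008     ]]
```

View pics/c2.png

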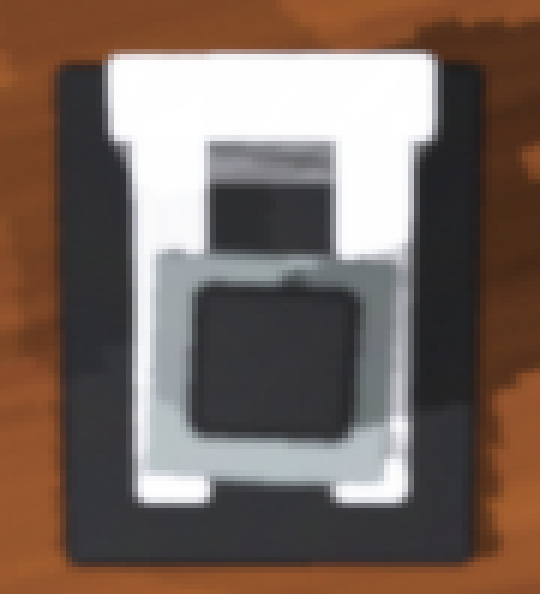

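The crop shows the handle top centred at about full-frame (325.2,121.3), and the prong ends at row 147.5 with the gap at columns 314.5–335.5. The probe is turned about 0.05 rad in the fork. I'll compute the points, grip gently, lift and look.

```bash
python3 - <<'E'
from h import *
d=vision.read_camera('wrist')
C=cast(d,[(325.2,121.4),(311.7,121.4),(338.5,121.4),(325.2,107.8),(325.2,135)],.129)
print(C.round(4),np.linalg.norm(C[1]-C[2]),np.linalg.norm(C[3]-C[4]))
G=cast(d,[(302.7,147.5),(314.5,147.5),(335.5,147.5),(347.3,147.5),(306,80),(306,140)],.075);print(G.round(4),np.linalg.norm(G[1]-G[2]))
yw=-.235;f=np.array([np.cos(yw),np.sin(yw),0])
print('fork',G[:4].mean(0)+.02*f, 'yaw check',np.arctan2(*(G[3]-G[0])[[0,1]]))
E
```

```text
[[ 0.515  -0.2809  0.129 ]
 [ 0.5174 -0.2716  0.129 ]
 [ 0.5126 -0.2901  0.129 ]
 [ 0.524  -0.2832  0.129 ]
 [ 0.5058 -0.2786  0.129 ]] 0.019032260190474392 0.018704440559843123
[[ 0.5    -0.2577  0.075 ]
 [ 0.4974 -0.2674  0.075 ]
 [ 0.493  -0.2847  0.075 ]
 [ 0.4905 -0.2945  0.075 ]
 [ 0.5519 -0.2745  0.075 ]
 [ 0.5053 -0.262   0.075 ]] 0.017893117178927703
fork [ 0.51466938 -0.28073875  0.075     ] yaw check -2.890340620336717
```

```bash
cat >> h.py <<'E'
FORK=np.array([.5148,-.2808,0]); PY=-.265; GZ=.103
ROUND=np.array([.6217,.0200,0]);SQ=np.array([.6131,-.0352,0]);LONG=np.array([.5702,-.0002,0])
E
python3 - <<'E'
from h import *
q=down(PY)
bot.reach(FORK+[0,0,.20],q); bot.servo_line(FORK+[0,0,GZ],velocity=.12)
o=get_obs();print(o['position'],o['wrist_force'])
hand.move_gripper(0.0,40)
o=get_obs();print(o['gripper_width'],o['grip_force'],o['wrist_force'],o['time_s'])
bot.servo_line(FORK+[0,0,GZ+.085],velocity=.12)
bot.reach(ROUND+[0,0,.150],q); bot.servo_line(ROUND+[0,0,.125],velocity=.1)
bot.dwell(.2);o=get_obs();print(o['gripper_width'],o['position'],o['wrist_force'],o['time_s'])
snap('wrist','w3');d=snap('scene')
u=proj(d,[ROUND+[0,0,.045]])[0].astype(int);print(u)
f=d['frame'][u[1]-90:u[1]+60,u[0]-100:u[0]+100,::-1]
cv2.imwrite('pics/s3.png',cv2.resize(f,None,fx=4,fy=4,interpolation=cv2.INTER_CUBIC))
t=proj(d,[ROUND+[0,0,.045],ROUND+[0,0,.029],ROUND+[0,0,.097]]);print(((t-u+[100,90])*4).round(0))
E
```

```text
[ 0.51526958 -0.28110148  0.10386897] [-0.07213898 -0.56991481  0.23026953]
0.019733458913318055 39.377437233924866 [-1.06609726 -0.30412345  6.90614001] 14.7417
0.01951863248129528 [0.62211621 0.01981323 0.12560392] [ 0.57909716 -0.54920965 -1.12101343] 17.425
[362 291]
[[403. 363.]
 [402. 386.]
 [407. 283.]]
```

View pics/w3.png

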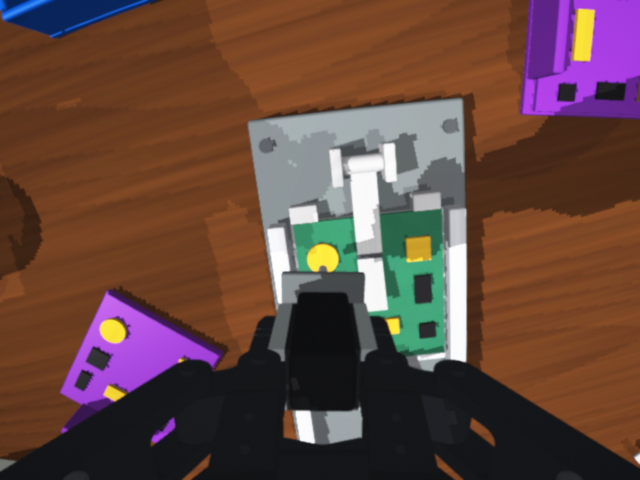

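View pics/s3.png

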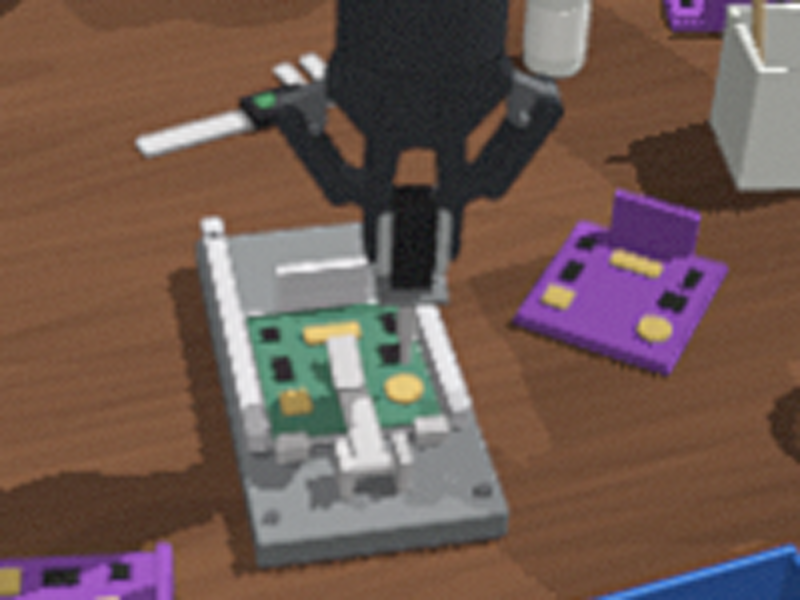

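The probe is held upright with its tip above the round pad. In s3 the tip is at (404,362) against a predicted (403,363), and in w3 it is at about (323,269) beside the pad at (322,257). I'll confirm the w3 prediction numerically, then press.

```bash
cat > press.py <<'E'
from h import *
def press(P,first=False):
    q=down(PY)
    bot.servo_line(P+[0,0,.120],velocity=.12)
    f0=get_obs()['wrist_force'][2]
    bot.servo_line(P+[0,0,.111],velocity=.04); fa=get_obs()['wrist_force'][2]-f0
    z=.109
    while z>.1035:
        bot.servo_line(P+[0,0,z],velocity=.02);bot.dwell(.1)
        o=get_obs();fz=o['wrist_force'][2]-f0
        print(round(z,4),o['position'].round(4),round(fz,2))
        if fz>1.9: break
        z-=.001
    bot.dwell(.3);print('hold',get_obs()['wrist_force'][2]-f0)
    bot.servo_line(P+[0,0,.120],velocity=.08)
E
python3 - <<'E'
from press import *
d=vision.read_camera('wrist');p=np.array(get_obs()['position']);T=p-[0,0,.081]
print(proj(d,[T,T+[.005,0,0],ROUND+[0,0,.029]]).round(1))
hs=[(P.round(4),px.round(1),a) for P,px,a in pads(d)];print([h for h in hs if 250<h[1][0]<450])
if np.linalg.norm(proj(d,[T])[0]-[323,269])<10: press(ROUND)
print(get_obs()['time_s'])
E
```

```text
[[323.  266.7]
 [320.5 258.3]
 [323.1 258.5]]
[(array([ 0.6133, -0.0348,  0.029 ]), array([418., 248.]), np.int32(603)), (array([0.6226, 0.02  , 0.029 ]), array([322.7, 256.9]), np.int32(706)), (array([ 0.569 , -0.0103,  0.029 ]), array([393. , 324.6]), np.int32(202))]
0.109 [0.6219 0.02   0.1092] 1.23
0.108 [0.6219 0.02   0.1081] 1.05
0.107 [0.6217 0.02   0.107 ] 0.59
0.106 [0.6217 0.02   0.106 ] 0.68
0.105 [0.6218 0.02   0.105 ] 1.4
0.104 [0.6217 0.02   0.104 ] 2.09
hold 2.2712420007436473
20.95
```

Force and height agree: 2.3 N held at about 5 mm of spring travel. I'll press the others a little less deep.

```bash
cat > p2.py <<'E'
from h import *
for P in (SQ,LONG):
    p=np.array(get_obs()['position']);bot.servo_line([p[0],p[1],.137],velocity=.1)
    bot.servo_line(P+[0,0,.137],velocity=.1); bot.dwell(.2); f0=get_obs()['wrist_force'][2]
    bot.servo_line(P+[0,0,.112],velocity=.08)
    bot.servo_line(P+[0,0,.1055],velocity=.02); bot.dwell(.5)
    o=get_obs();print(o['position'].round(4),o['wrist_force'][2]-f0,o['gripper_width'])
    bot.dwell(.1);print(get_obs()['wrist_force'][2]-f0)
    bot.servo_line(P+[0,0,.137],velocity=.1)
d=snap('top')
p=np.array(get_obs()['position']);bot.servo_line([p[0],p[1],.20],velocity=.15)
q=down(PY);B=FORK+[0,0,.19]
bot.reach(B,q);bot.dwell(.2)
d=snap('wrist','w4')
print(get_obs()['position'],get_obs()['time_s'],get_obs()['wrist_force'])
E
python3 p2.py
```

```text
[ 0.6131 -0.0352  0.1055] 2.0442185580884193 0.01965276004272288
1.5424287307794475
[ 5.703e-01 -2.000e-04  1.056e-01] 0.6141907120691442 0.019662248522360783
1.7070129019032563
[ 0.51533488 -0.27978541  0.19009444] 29.3 [-0.92722239 -0.44303978 -1.36381193]
```

View pics/w4.png

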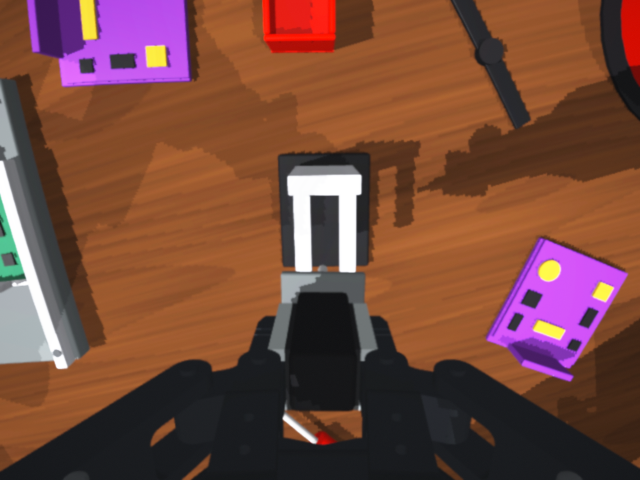

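The view shows the empty fork straight ahead, with prong inner edges at about columns 311 and 339. The stylus end at (323,268) is over the gap. I'll re-check the gap line, lower, release and withdraw.

```bash
cat > p3.py <<'E'
from h import *
d=vision.read_camera('wrist');hsv=cv2.cvtColor(d['frame'],cv2.COLOR_RGB2HSV)
b=(hsv[...,2]>200)&(hsv[...,1]<50);pts=[]
for r in (220,240,262):
    x=np.where(b[r,285:365])[0]+285;k=np.argmax(np.diff(x));pts+=[((x[k]+x[k+1])/2,r)]
yy=np.where(b[:300,303])[0].max()+.5
C=cast(d,pts,.075);E=cast(d,[(325,yy)],.075)[0]
f=C[0]-C[2];yw=np.arctan2(f[1],f[0]);f/=np.linalg.norm(f);l=np.array([-f[1],f[0],0])
print(pts,C.round(4).tolist(),'yaw',yw,'lat err of FORK',(FORK-C[1])@l,'along from end',(FORK-E)@f)
e=(FORK-C[1])@l
G=FORK.copy()
if abs(e)>.0015 and abs(e)<.004: G=G-e*l/2
bot.servo_line(G+[0,0,.19],velocity=.05);bot.servo_line(G+[0,0,.125],velocity=.1)
o=get_obs();print(o['wrist_force'])
z=.108;bot.servo_line(G+[0,0,z],velocity=.05);bot.dwell(.1);f0=get_obs()['wrist_force'][2]
while z>.1025:
    z-=.001;bot.servo_line(G+[0,0,z],velocity=.02);fz=get_obs()['wrist_force'][2]-f0;print(round(z,4),get_obs()['position'][2].round(4),round(fz,2))
    if fz>3:break
hand.move_gripper(.05);bot.dwell(.2);print(get_obs()['wrist_force'],get_obs()['time_s'])
bot.servo_line(G+[0,0,.20],velocity=.12)
bot.reach([.44,-.26,.30],down(-.25));bot.dwell(.2)
d=snap('wrist','w5');print(get_obs()['time_s'])
E
python3 p3.py
```

```text
[(np.float64(324.0), 220), (np.float64(324.5), 240), (np.float64(324.5), 262)] [[0.5329, -0.2852, 0.075], [0.5206, -0.2822, 0.075], [0.5067, -0.2785, 0.075]] yaw -0.25214126486429234 lat err of FORK -6.593485316886539e-05 along from end 0.014845518805257406
[ 0.09384722 -0.55601914 -1.16318616]
0.107 0.1071 0.72
0.106 0.106 1.59
0.105 0.1049 0.09
0.104 0.1039 -0.07
0.103 0.1038 9.03
[0.22516912 0.37735166 0.62497091] 32.8417
34.625
```

View pics/w5.png

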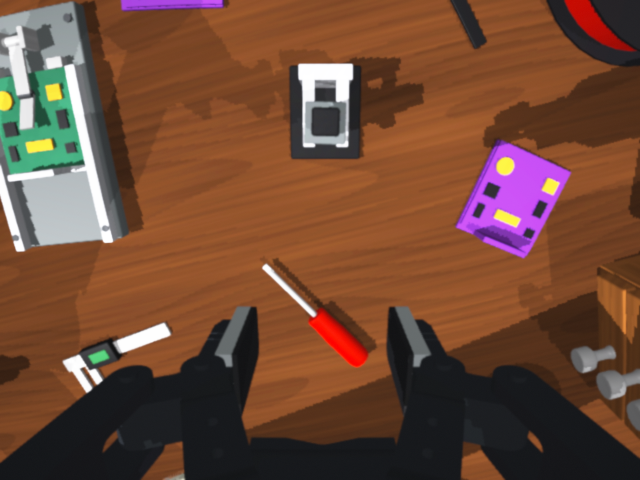

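The view matches w2: the probe hangs in the fork with its handle at about (325,121). The board is still home under the finger, so I'm handing in.

```bash
python3 -c "
from h import *
print(hand_in())"
```

```text
the job is handed in; nothing more can be done
None
```

I handed the job in at about 35 s with the board home under the finger, the round, square and long pads pressed in that order, and the probe hanging back in its fork; hand-in gave no verdict.

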